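# Seat the sections of a sawn dental model and lock the tray

## Task

The sawn stone model on the black die tray stands raised on its pins. Using only the fingertips, press its sections gently straight down until each sits fully home on the tray: first the left one, then the right one, and last the front one, which keys in between them. Then push the steel lock bow shut against the tray by its front tab, and leave everything standing where it is: pick nothing up and do not shove the tray about.

Things in the scene. Friction and masses are not known exactly. Their poses are not given: they have to be found in the camera images.
- die_tray: Black D-shaped tray, x from -39 to +40 mm, 79 mm wide (85 over the bow guides), deck 11 mm above the bench, loose, 0.6 to 0.8 kg with its load. Origin on the bench under it, on the midline. x points from the front teeth (round side, to the robot) to the straight back edge, y to the left, z up. Three tan stone sections with teeth stand on it in a horseshoe.
- left_section (a joint): How far the left section (+y side; four back teeth, 38 mm long, 17 mm wide at the foot) stands raised off its seat, m. 0 is home (on the deck, hard stop); starts 0.0035 to 0.006, can slide to 0.010. It moves only straight up and down on its pins, as one piece, with about 4 N of friction, and stays where it is left. Stone chips at more than 40 N.
- right_section (a joint): The same for the right section (-y side; mirror image of the left one).
- front_section (a joint): The same for the front section (six front teeth in a curve, 31 mm wide over y and about 25 mm deep over x, nearest to the robot).
- left_top (a point): Point on top of the teeth of the left section, on the third tooth from its front end; moves with the section. At home it is 31 mm above the bench. Axes as the tray.
- right_top (a point): The same on the right section.
- front_top (a point): The same on the front section, on the midline, at its two middle teeth. The left and right points lie 24 mm either side of the midline and 24 mm behind this one.
- lock_bow (a joint): How far the U-shaped steel bow is pulled out towards the front, m. 0 is shut (its tab against the tray's front edge, hard stop); starts 0.012 to 0.018. It slides along the tray's x axis with about 1 N of friction and stays where it is left. Shut, it reaches over the foot flanges of the sections and keeps them down; a raised section is in its way.
- lock_tab (a point): Centre of the front face of the bow's upright ribbed tab (20 mm wide, 6 mm thick, from 6 to 21 mm above the bench), 14 mm above the bench; moves with the bow; shut it is 45 mm in front of the tray's origin. Pushed along the tray's +x it shuts the bow. Axes as the tray.
- loose_cast: Bystander: one-piece tan stone cast of a jaw, 60 x 66 x 31 mm, loose, about 0.1 m to the left of the tray. Origin under its centre.
- wax_box: Bystander: clear box with two pink wax blocks, 30 x 60 x 26 mm, loose, about 0.09 m to the right of the tray. Origin under its centre.
- loose_carver: Bystander: thin steel wax carver, 150 mm long, lying loose left of the tray's front. Origin under its centre.
- tooth_box: Bystander: clear lidded box with teeth, 50 x 70 x 24 mm, loose, behind and left of the tray. Origin under its centre.
- small_bottle: Bystander: white capped bottle 30 mm across and 66 mm high, loose, behind and right of the tray. Origin under its centre.
- wedge: Bystander: small blue wax wedge, 18 x 32 x 9 mm, loose, just behind the tray. Origin under its centre.
- bur: Bystander: pink bur with a steel shank, 11 x 49 x 12 mm, loose, left of the tray's front. Origin under its centre.

How it is judged:
On the way, in this order (a step that is already met when the one before it is completed fails the run):
1. the left section is pressed home (value of joint left_section below 0.001 m), for 0.1 s.
2. then the right section is pressed home (value of joint right_section below 0.001 m), for 0.1 s.
3. then the front section is pressed home (value of joint front_section below 0.001 m), for 0.1 s.
4. then the lock bow is pushed shut (value of joint lock_bow below 0.002 m), for 0.1 s.
At the end, for the whole second after the job is handed in: All three sections are within 1 mm of home, the lock bow is within 2 mm of shut, and the tray stands flat and at rest within 30 mm of where it stood (value of joint each of left_section, right_section, front_section below 0.001 m and value of joint lock_bow below 0.002 m and angle between die_tray's own z axis and vertical below 0.05 rad and distance of die_tray from where it was at the start of the episode below 0.03 m and linear speed of die_tray below 0.01 m/s); the robot touches nothing.
It fails at once if more than 40 N on the model, lock or tray (contact force between die_tray and the fingers above 40 N or contact force between die_tray and the arm above 40 N).
It fails at once if the lock bow is pushed to within 6 mm of shut over a section that is not home (value of joint lock_bow below 0.006 m and value of joint any of left_section, right_section, front_section above 0.0015 m).
It fails at once if a section is pulled up instead of pressed (value of joint any of left_section, right_section, front_section above 0.008 m).
It fails at once if the tray is lifted, tipped or shoved more than 30 mm (height (world z) of die_tray above 0.008 m or angle between die_tray's own z axis and vertical above 0.2 rad or distance of die_tray from where it was at the start of the episode above 0.03 m).
It fails at once if a bystander is moved more than 20 mm (distance of any of loose_cast, wax_box, loose_carver, tooth_box, small_bottle, wedge, bur from where it was at the start of the episode above 0.02 m).
It also fails if it takes over 54 s, if anything falls off the work surface, if the arm or the gripper's body presses on something with over 40 N, if the wrist force passes 120 N, or if a joint passes its speed limit or range.

## Robot

A 7-joint arm with a two-finger parallel gripper is mounted at the origin on a cart in front of the work surface, level with it; the furniture and walls round the work are solid. World frame = base frame: x ahead of the robot, y to its left, z up, the work surface at z = 0. Lengths are in m, angles in rad, forces in N, time in s.
With the tool pointing down it reaches from about 0.4 to 0.9 m from the base axis. Payload 5.6 kg.
Tool frame: the origin (TCP) lies on the centre line of the jaws, within the pads' length; the fingertips stand 17 mm ahead of it and the grasp point (between the pads) lies 2 mm behind it; z points along the fingers, y is the line along which they close (so a half turn about z gives the same grasp; the last joint's range is limited). The gripper opens to 92 mm and grips with 3 to 60 N. Pads are 20 mm wide; open, the fingers measure 128 mm over their backs; the gripper's body (75 mm by 189 mm) begins 69 mm behind the grasp point.
Start: joints at [-1.361, 0.468, -0.012, 1.603, 0.006, 1.071, -0.056], TCP at [0.163, 0.629, 0.232] pointing down, gripper open.
Joint ranges: [-2.53, 2.53], [-0.31, 2.02], [-1.57, 1.55], [0.28, 2.44], [-1.29, 4.43], [0.15, 1.84], [-2.92, 2.92]. Speed limits (rad/s): [2.57, 2.57, 3.14, 3.14, 3.14, 3.14, 3.14].

## Interface

Orientations are given as a unit quaternion [w, x, y, z].
In Python, from plant import bot gives the robot as it stands.
- The arm moves only by the shell command python3 shift.py 'ROWS' [FORCE]. ROWS is rows parted by semicolons, their numbers by spaces, 1 to 5 of them, each of 5 numbers: the finger opening in m, then dx, dy, dz in m, then a turn about the tool's z in rad; each row shifts and turns the commanded pose from where the row before left it, along the tool's axes as they then stand; what a row does not reach is not made up. A row lasts 1/8 s, in which the tool goes at most 0.0625 m and 0.188 rad, less where a joint would pass 70% of its speed; a pose out of reach is approached as far as the arm can. The fingers move at their own pace and stop on an object; FORCE is the grip in N (left out, the last holds). Time passes only in rows, so rows that do not move let the fingers close. It prints the time, the measured TCP pose, the force, the opening and the grip force at its end.
- bot.read_state(): the state, without advancing time (a new reading comes with each control period).
- bot.read_camera(name): name is "scene" or "top" or "wrist"; returns the picture (384x512x3 uint8, red, green, blue); there is no depth.
- bot.camera_model(name): a dict with "camera_matrix" (3x3 intrinsics, pixels), "k1" (the pictures are not rectified: a ray, as slopes to the right and down, at radius r is drawn at 1 + k1 r^2 times it, then the intrinsics apply), "xyz" and "attitude" of the camera in the world. Camera axes: x right, y down, z forward; pixel columns grow to the right and rows downward; lengths in m; the calibration is good to about 2 mm. A picture is of the moment at which its call begins: read the wrist's pose just before it. camera_model takes no time and is no camera call; for the wrist camera it gives the pose at the moment of the call.
- bot.sign_off(): hands the job in; it is judged then, once.
The state is a dict: "time_s": time; "joint_positions": joint angles; "qd": joint speeds; "tau": joint torques, N m; "tcp_pos": TCP position; "orientation": TCP orientation; "contact_force": force on the tool from outside, world axes, zero at the start; "torque": the same for the moment, N m; "grip_width": finger opening in m; "gripper_force": force on a finger pad.
Only numpy, scipy, OpenCV 4.12 (cv2) and the standard library are available. Lean on these libraries where they do the work, as an engineer would, in place of code of your own. Each camera call takes 0.05 s, during which the arm holds its last target. There are 200 camera calls.

## Working session

There is one attempt and no reset: what is moved stays moved. The work goes in short steps, Python scripts to look and compute and a shell command to move; the robot and the scene stay as the last step left them, time stands still between calls to the robot, and variables do not carry over. Pictures are saved under pics/ and viewed, at most 10 in all, crops included, and the job is handed in when it is done.

```bash
ls; mkdir -p pics
python3 - <<'E'
from plant import bot
import cv2, numpy as np
s=bot.read_state(); print(s)
for n in ["scene","top"]:
    m=bot.camera_model(n); print(n,m)
    im=bot.read_camera(n); cv2.imwrite(f"pics/{n}0.png",im[...,::-1])
E
```

```text
pics
plant.py
shift.py
{'time_s': 0.0, 'joint_positions': array([-1.36101164,  0.46839421, -0.01160913,  1.60360269,  0.0060156 ,
        1.07139671, -0.05629492]), 'qd': array([-0.00051282,  0.00057775, -0.00087964, -0.00160736, -0.00049517,
       -0.00086203, -0.00059438]), 'tau': array([ 6.94369082e-04, -5.20603466e+01, -1.22963008e-02, -2.43726504e+01,
       -5.66504826e-02,  1.76641624e-02,  1.70485578e-04]), 'tcp_pos': array([0.16249542, 0.62879718, 0.23063794]), 'orientation': array([-4.44594209e-05,  1.26078800e-01,  9.92019837e-01, -8.82199653e-04]), 'contact_force': array([ 0.5161767 , -0.38355559,  0.8102955 ]), 'torque': array([-0.02245319, -0.02643356, -0.04579994]), 'gripper_force': 0.0, 'grip_width': 0.09178839675650949}
scene {'camera_matrix': array([[346.58812833,   0.        , 257.35581186],
       [  0.        , 346.58812833, 191.2413687 ],
       [  0.        ,   0.        ,   1.        ]]), 'k1': -0.10641795583626414, 'xyz': array([0.18746864, 0.51954074, 0.66686465]), 'attitude': array([ 0.11624206, -0.29616596,  0.87159223, -0.3729618 ])}
top {'camera_matrix': array([[420.69434147,   0.        , 258.42557995],
       [  0.        , 420.69434147, 191.74926773],
       [  0.        ,   0.        ,   1.        ]]), 'k1': -0.10572375261667163, 'xyz': array([0.40138056, 0.01675557, 0.8900438 ]), 'attitude': array([-0.06307132,  0.71135833, -0.69673994,  0.06741503])}
```

Run:
```python
import cv2, numpy as np
a=cv2.imread("pics/scene0.png");b=cv2.imread("pics/top0.png")
cv2.imwrite("pics/both.png",np.hstack([cv2.resize(a,(400,300)),cv2.resize(b,(400,300))]))
```

```text
(no output)
```

View pics/both.png

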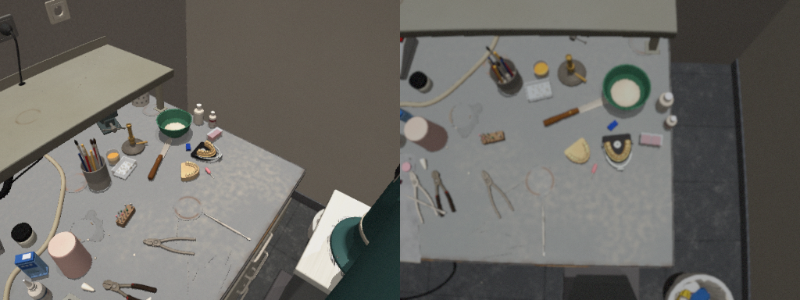

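```bash
cat > h.py <<'E'
import numpy as np, cv2
from scipy.spatial.transform import Rotation as R
def rot(q): return R.from_quat(np.roll(q,-1)).as_matrix()
def ray(m,uv):
    K=m["camera_matrix"]; d=np.array([m["k1"],0,0,0,0.])
    p=cv2.undistortPoints(np.array([[uv]],float),K,d)[0,0]
    return rot(m["attitude"])@np.r_[p,1]
def at_z(m,uv,z):
    r=ray(m,uv); return m["xyz"]+r*(z-m["xyz"][2])/r[2]
def tri(obs):
    A=[];b=[]
    for m,uv in obs:
        r=ray(m,uv);r/=np.linalg.norm(r);P=np.eye(3)-np.outer(r,r);A.append(P);b.append(P@m["xyz"])
    A=np.vstack(A);b=np.hstack(b);x=np.linalg.lstsq(A,b,rcond=None)[0]
    return x,np.abs(A@x-b).max()
def proj(m,X):
    Rc=rot(m["attitude"]).T
    p,_=cv2.projectPoints(np.array([X],float),cv2.Rodrigues(Rc)[0],-Rc@m["xyz"],m["camera_matrix"],np.array([m["k1"],0,0,0,0.]))
    return p[0,0]
E
python3 - <<'E'
import cv2, numpy as np
from plant import bot
from h import *
a=cv2.imread("pics/scene0.png");b=cv2.imread("pics/top0.png")
c=cv2.resize(a[160:240,215:315],(600,480),interpolation=cv2.INTER_CUBIC)   # 6x
d=cv2.resize(b[150:240,200:350],(800,480),interpolation=cv2.INTER_CUBIC)   # 5.333x
cv2.imwrite("pics/c.png",d)
m=bot.camera_model("top")
print(at_z(m,(278,185),.02), at_z(m,(278,208),.01))
E
```

```text
[ 0.57945397 -0.02800575  0.02      ] [ 0.53187896 -0.0290947   0.01      ]
```

View pics/c.png

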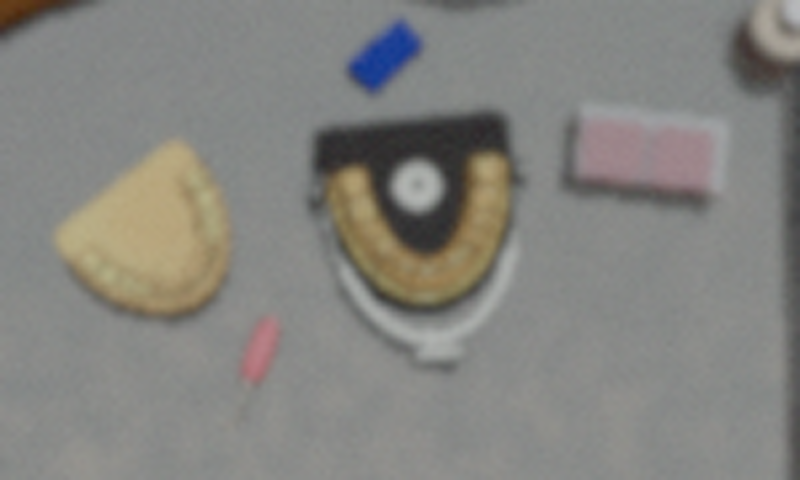

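```bash
python3 - <<'E'
from plant import bot
from h import *
m=bot.camera_model("top")
f=lambda u,v,z:at_z(m,(200+(u+.5)/5.333-.5,150+(v+.5)/5.333-.5),z)
L=f(317,131,.011);Rr=f(503,115,.011);T=f(438,358,.014);
d=L-Rr; print(L,Rr,np.linalg.norm(d),"yaw",np.degrees(np.arctan2(-d[0],d[1])))
print("tab",T,"center disc",f(417,185,.011), "dist", np.linalg.norm((L+Rr)/2-T))
E
python3 shift.py '0 0 0 0 0'
python3 shift.py '0 0 0 0 0.18;0 0 0 0 0.18;0 0 0 0 0.18;0 0 0 0 0.18;0 0 0 0 0.18' 20; python3 shift.py '0 0 0 0 0.18;0 0 0 0 0.13;0 0 0 0 0'
python3 - <<'E'
from plant import bot
from h import *
s=bot.read_state();Rt=rot(s["orientation"]);m=bot.camera_model("wrist");print(m)
print("yaw y",np.degrees(np.arctan2(Rt[1,1],Rt[0,1])));print("cam in tool",Rt.T@(m["xyz"]-s["tcp_pos"]),Rt.T@rot(m["attitude"]))
print("to target",Rt.T@(np.array([.5,-.03,.23])-s["tcp_pos"]),s["tcp_pos"],s["joint_positions"])
E
```

```text
time_s: 0.85
tcp_pos: [0.1625, 0.6292, 0.2314]
orientation: [0.0, 0.547, 0.837, -0.0]
contact_force: [0.3, 0.4, 0.1]
grip_width: 0.0335
gripper_force: 0.0
time_s: 1.23
tcp_pos: [0.1624, 0.6293, 0.2314]
orientation: [0.0, 0.667, 0.745, -0.0]
contact_force: [-1.3, -0.7, -0.5]
grip_width: 0.0039
gripper_force: 0.0
{'camera_matrix': array([[280.12105871,   0.        , 257.72384114],
       [  0.        , 280.12105871, 192.73063506],
       [  0.        ,   0.        ,   1.        ]]), 'k1': -0.062378762014286944, 'xyz': array([0.15533486, 0.70065515, 0.38319473]), 'attitude': array([0.13014261, 0.99001421, 0.05375705, 0.00670412])}
yaw y 6.281217532086446
cam in tool [ 0.07167336  0.00078442 -0.15182869] [[-1.22986631e-03 -9.66153579e-01 -2.57964627e-01]
 [ 9.99998851e-01 -9.59601553e-04 -1.17358116e-03]
 [ 8.86316378e-04 -2.57965774e-01  9.66153649e-01]]
to target [-0.6922348   0.2634149   0.00175906] [0.16242975 0.6292601  0.23139866] [-1.54689659  0.46927374  0.24387603  1.61680986 -0.12437194  1.0711574
 -1.15901256]
```

```bash
A='0 -0.055 0.018 0 0'; python3 shift.py '0 -0.055 0.018 0 0;0 -0.055 0.018 0 0;0 -0.055 0.018 0 0;0 -0.055 0.018 0 0;0 -0.055 0.018 0 0'; python3 shift.py '0 -0.055 0.018 0 0;0 -0.055 0.018 0 0;0 -0.055 0.018 0 0;0 -0.055 0.018 0 0;0 -0.055 0.018 0 0'; python3 shift.py '0 -0.055 0.018 0 0;0 -0.055 0.018 0 0;0 -0.055 0.018 0.02 0;0 -0.055 0.02 0.03 0;0 0 0 0.03 0'; python3 shift.py '0 0 0 0 0;0 0 0 0 0'
```

```text
time_s: 1.85
tcp_pos: [0.2824, 0.3639, 0.2318]
orientation: [-0.0, 0.667, 0.745, 0.0]
contact_force: [0.3, -0.1, 0.6]
grip_width: 0.0001
gripper_force: 0.0
time_s: 2.48
tcp_pos: [0.4015, 0.1003, 0.232]
orientation: [0.0, 0.667, 0.745, 0.001]
contact_force: [0.5, 0.0, 0.8]
grip_width: 0.0006
gripper_force: 0.0
time_s: 3.1
tcp_pos: [0.4981, -0.111, 0.1525]
orientation: [0.002, 0.669, 0.743, -0.001]
contact_force: [0.2, 1.5, 0.4]
grip_width: 0.0005
gripper_force: 0.0
time_s: 3.35
tcp_pos: [0.4972, -0.1058, 0.1539]
orientation: [0.0, 0.667, 0.745, 0.0]
contact_force: [0.3, 0.5, 0.1]
grip_width: 0.0005
gripper_force: 0.0
```

Take both views with one move between.

```bash
cat > snap.py <<'E'
import sys,pickle,cv2
from plant import bot
n=sys.argv[1]
m=bot.camera_model("wrist");s=bot.read_state();im=bot.read_camera("wrist")
pickle.dump((m,s),open(f"pics/{n}.pkl","wb"));cv2.imwrite(f"pics/{n}.png",im[...,::-1])
E
python3 snap.py A; python3 shift.py '0 0 0.05 0 0;0 0 0.05 0 0;0 0 0 0 0;0 0 0 0 0' ; python3 snap.py B
python3 - <<'E'
import cv2,numpy as np
a=cv2.imread("pics/A.png");b=cv2.imread("pics/B.png")
cv2.imwrite("pics/AB.png",np.hstack([cv2.resize(a,(400,300)),cv2.resize(b,(400,300))]))
E
```

```text
time_s: 3.9
tcp_pos: [0.5958, -0.095, 0.1538]
orientation: [0.0, 0.668, 0.745, 0.0]
contact_force: [0.7, 0.4, 0.4]
grip_width: 0.0008
gripper_force: 0.0
```

View pics/AB.png

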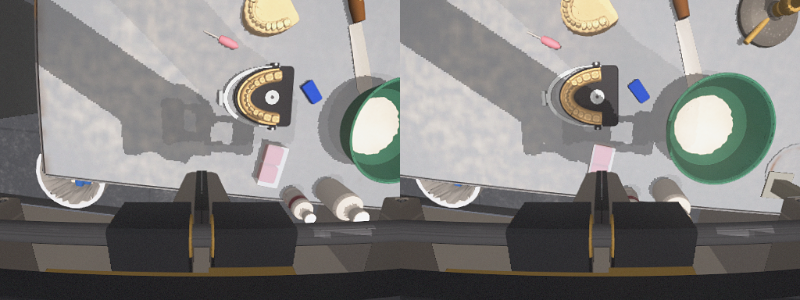

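Run:
```python
import cv2
a=cv2.imread("pics/A.png")[75:175,270:390];b=cv2.imread("pics/B.png")[75:175,175:295]
cv2.imwrite("pics/Ac.png",cv2.resize(a,None,fx=6,fy=6,interpolation=cv2.INTER_CUBIC))
cv2.imwrite("pics/Bc.png",cv2.resize(b,None,fx=6,fy=6,interpolation=cv2.INTER_CUBIC))
```

```text
(no output)
```

View pics/Ac.png

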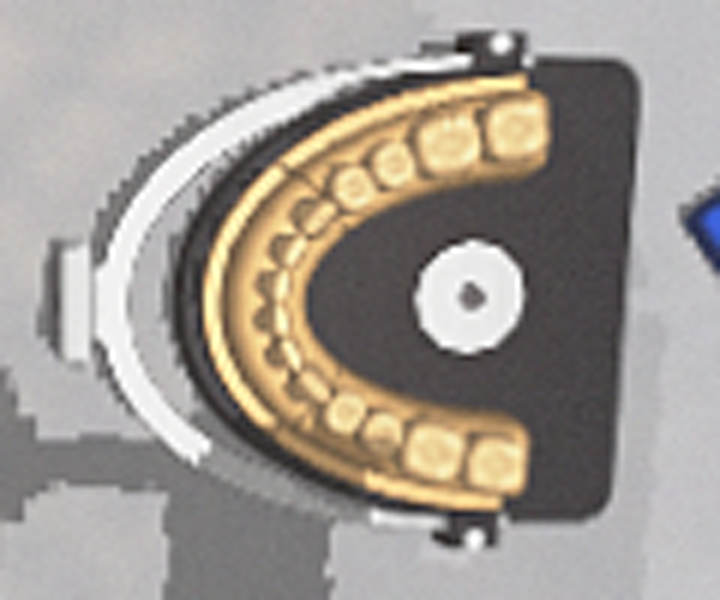

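View pics/Bc.png

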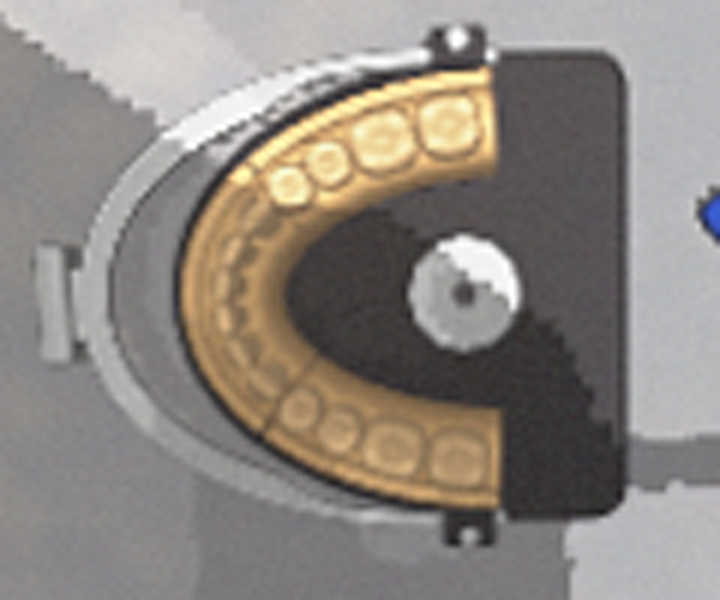

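Run:
```python
from h import *
import pickle
mA,_=pickle.load(open("pics/A.pkl","rb"));mB,_=pickle.load(open("pics/B.pkl","rb"))
P={"left":((447,143),(383,140)),"right":((435,452),(392,450)),"l4":((517,128),(450,125)),"r4":((497,462),(456,458)),"front":((275,302),(232,300)),"tabfront":((63,304),(40,303)),"disc":((470,297),(465,293)),
"cornL":((632,65),(620,58)),"cornR":((605,515),(622,512)),"guideL":((502,43),(457,38)),"guideR":((474,538),(470,537))}
Q={}
for k,(a,b) in P.items():
    x,e=tri([(mA,(270+(a[0]+.5)/6-.5,75+(a[1]+.5)/6-.5)),(mB,(175+(b[0]+.5)/6-.5,75+(b[1]+.5)/6-.5))])
    Q[k]=x;print(k,x.round(4),"err",round(e,4))
d=Q["left"]-Q["right"];yaw=np.arctan2(-d[0],d[1]);print("yaw",np.degrees(yaw),np.linalg.norm(d))
for p,q in(("l4","r4"),("cornL","cornR"),("guideL","guideR")):
    d=Q[p]-Q[q];print(p,np.degrees(np.arctan2(-d[0],d[1])),np.linalg.norm(d))
x=np.array([np.cos(yaw),np.sin(yaw)]);print("front->LR along x",((Q["left"]+Q["right"])/2-Q["front"])[:2]@x,"front->tab",(Q["tabfront"]-Q["front"])[:2]@x)
```

```text
left [ 0.5687 -0.0071  0.032 ] err 0.0
right [ 0.5747 -0.0548  0.034 ] err 0.0
l4 [ 0.5789 -0.0038  0.0334] err 0.0001
r4 [ 0.5851 -0.0551  0.034 ] err 0.0002
front [ 0.5464 -0.0343  0.0276] err 0.0001
tabfront [ 0.513  -0.0385  0.0187] err 0.0002
disc [ 0.5834 -0.0295  0.0102] err 0.0001
cornL [0.6052 0.0119 0.0072] err 0.0001
cornR [ 0.6149 -0.0642  0.0097] err 0.0001
guideL [0.5782 0.0105 0.0206] err 0.0
guideR [ 0.5886 -0.0698  0.0197] err 0.0
yaw 7.174722137291374 0.04811419917476373
l4 6.895584263762399 0.05170955400244663
cornL 7.248688445230975 0.07669951382460333
guideL 7.417417132547412 0.08094486257582724
front->LR along x 0.025523963251342003 front->tab -0.03367216253691078
```

```bash
python3 shift.py '0 0 0 0 -0.016;0 0.047 -0.005 0 0;0 0.047 -0.005 0.01 0;0 0 0 0.04 0;0 0 0 0.039 0'; python3 shift.py '0 0 0 0 0;0 0 0 0 0;0 0 0 0 0'
```

```text
time_s: 4.58
tcp_pos: [0.5745, -0.0021, 0.064]
orientation: [0.0, 0.661, 0.75, 0.001]
contact_force: [0.4, 0.4, 0.4]
grip_width: 0.0004
gripper_force: 0.0
time_s: 4.95
tcp_pos: [0.5758, -0.0037, 0.0659]
orientation: [0.001, 0.662, 0.749, 0.001]
contact_force: [-0.0, 0.3, -0.3]
grip_width: 0.0004
gripper_force: 0.0
```

```bash
python3 shift.py '0 0 0 0.005 0;0 0 0 0.005 0;0 0 0 0 0;0 0 0 0 0'|sed -n '1,4p'; python3 shift.py '0 0 0 0.001 0;0 0 0 0.001 0;0 0 0 0.001 0'|sed -n '1,4p';python3 shift.py '0 0 0 0.001 0;0 0 0 0.001 0'|sed -n '1,4p'
```

```text
time_s: 5.45
tcp_pos: [0.5747, -0.0035, 0.054]
orientation: [0.0, 0.662, 0.749, -0.0]
contact_force: [0.8, 0.5, -0.1]
time_s: 5.82
tcp_pos: [0.5748, -0.0034, 0.0514]
orientation: [0.0, 0.662, 0.75, 0.0]
contact_force: [0.1, 0.5, 3.6]
time_s: 6.08
tcp_pos: [0.5748, -0.0034, 0.0492]
orientation: [0.0, 0.662, 0.75, 0.0]
contact_force: [-0.8, 0.1, 3.1]
```

```bash
for i in 1; do python3 shift.py '0 0 0 0.001 0;0 0 0 0 0'|sed -n '2p;4p'; done; python3 shift.py '0 0 0 0.0005 0;0 0 0 0 0'|sed -n '2p;4p'; python3 shift.py '0 0 0 0.0005 0;0 0 0 0 0'|sed -n '2p;4p'
```

```text
tcp_pos: [0.5748, -0.0034, 0.0483]
contact_force: [-0.9, 0.8, 6.4]
tcp_pos: [0.5749, -0.0034, 0.0482]
contact_force: [-2.4, -0.1, 10.0]
tcp_pos: [0.5749, -0.0033, 0.0481]
contact_force: [-3.4, 0.2, 12.9]
```

```bash
python3 shift.py '0 0 0 -0.0175 0;0 -0.027 0 0 0;0 -0.027 0 0 0;0 0 0 0 0;0 0 0 0 0'|sed -n '1,4p'; python3 shift.py '0 0 0 0.005 0;0 0 0 0.004 0;0 0 0 0 0'|sed -n '1,4p'
```

```text
time_s: 7.45
tcp_pos: [0.5813, -0.056, 0.0645]
orientation: [-0.0, 0.662, 0.75, 0.0]
contact_force: [-0.4, -0.3, -0.9]
time_s: 7.82
tcp_pos: [0.581, -0.0565, 0.055]
orientation: [-0.0, 0.662, 0.75, -0.0]
contact_force: [-0.1, -0.7, -0.7]
```

```bash
python3 shift.py '0 0 0 0.001 0;0 0 0 0.001 0;0 0 0 0.001 0'|sed -n '2p;4p';python3 shift.py '0 0 0 0.001 0;0 0 0 0.001 0;0 0 0 0.001 0'|sed -n '2p;4p';python3 shift.py '0 0 0 0.0005 0;0 0 0 0 0'|sed -n '2p;4p'; python3 shift.py '0 0 0 0.0005 0;0 0 0 0 0'|sed -n '2p;4p'
```

```text
tcp_pos: [0.5814, -0.0571, 0.0526]
contact_force: [-0.5, -0.8, 0.8]
tcp_pos: [0.5814, -0.0571, 0.0497]
contact_force: [-0.6, -0.2, 3.9]
tcp_pos: [0.5815, -0.057, 0.0491]
contact_force: [-0.7, 0.8, 3.5]
tcp_pos: [0.5814, -0.057, 0.0486]
contact_force: [-1.2, 0.4, 2.9]
```

```bash
python3 shift.py '0 0 0 0.0005 0;0 0 0 0 0'|sed -n '2p;4p'; python3 shift.py '0 0 0 0.0005 0;0 0 0 0 0'|sed -n '2p;4p'; python3 shift.py '0 0 0 0.0005 0;0 0 0 0 0'|sed -n '2p;4p'
```

```text
tcp_pos: [0.5815, -0.0571, 0.0483]
contact_force: [-2.3, -0.2, 5.6]
tcp_pos: [0.5815, -0.0571, 0.0482]
contact_force: [-3.2, 0.3, 9.4]
tcp_pos: [0.5816, -0.0571, 0.0481]
contact_force: [-3.9, 0.3, 12.3]
```

```bash
python3 shift.py '0 0 0 -0.0175 0;0 0.0135 -0.016 0 0;0 0.0135 -0.016 0 0;0 0 0 0 0;0 0 0 0 0'|sed -n '1,4p'; python3 shift.py '0 0 0 0.005 0;0 0 0 0.004 0;0 0 0 0 0'|sed -n '1,4p'; python3 shift.py '0 0 0 0.001 0;0 0 0 0.001 0;0 0 0 0.001 0'|sed -n '2p;4p'
```

```text
time_s: 10.45
tcp_pos: [0.5473, -0.0345, 0.065]
orientation: [0.001, 0.662, 0.75, 0.0]
contact_force: [-1.1, 1.1, 0.5]
time_s: 10.82
tcp_pos: [0.5461, -0.0345, 0.055]
orientation: [-0.0, 0.662, 0.749, -0.0]
contact_force: [0.5, 0.4, 0.3]
tcp_pos: [0.5463, -0.0342, 0.0526]
contact_force: [-0.1, 0.6, 3.5]
```

```bash
python3 shift.py '0 0 0 0.001 0;0 0 0 0.001 0'|sed -n '2p;4p';python3 shift.py '0 0 0 0.001 0;0 0 0 0 0'|sed -n '2p;4p'; python3 shift.py '0 0 0 0.0005 0;0 0 0 0 0'|sed -n '2p;4p'
```

```text
tcp_pos: [0.5463, -0.0341, 0.0508]
contact_force: [-1.8, -0.4, 3.1]
tcp_pos: [0.5463, -0.0341, 0.0496]
contact_force: [-0.1, 0.1, 2.9]
tcp_pos: [0.5463, -0.0341, 0.0491]
contact_force: [-1.2, 0.5, 3.7]
```

```bash
python3 shift.py '0 0 0 0.0005 0;0 0 0 0 0'|sed -n '2p;4p'; python3 shift.py '0 0 0 0.0005 0;0 0 0 0 0'|sed -n '2p;4p';python3 shift.py '0 0 0 0.0005 0;0 0 0 0 0'|sed -n '2p;4p'; python3 shift.py '0 0 0 0.0005 0;0 0 0 0 0'|sed -n '2p;4p'
```

```text
tcp_pos: [0.5463, -0.0341, 0.0486]
contact_force: [-1.3, -0.5, 2.0]
tcp_pos: [0.5463, -0.0342, 0.0483]
contact_force: [-1.5, 0.1, 6.0]
tcp_pos: [0.5463, -0.0342, 0.0482]
contact_force: [-3.2, 0.6, 11.0]
tcp_pos: [0.5463, -0.0342, 0.0481]
contact_force: [-3.7, 1.3, 14.1]
```

```bash
python3 shift.py '0 0 0 -0.018 0;0 0 -0.034 0 0;0 0 -0.033 0 0;0 0 0 0 0;0 0 0 0 0'|sed -n '1,4p'; python3 shift.py '0 0 0 0.02 0;0 0 0 0.018 0;0 0 0 0 0;0 0 0 0 0'|sed -n '1,4p'
```

```text
time_s: 13.58
tcp_pos: [0.4811, -0.0422, 0.0656]
orientation: [0.001, 0.662, 0.75, 0.001]
contact_force: [-0.3, 0.4, -0.3]
time_s: 14.08
tcp_pos: [0.4801, -0.0427, 0.0271]
orientation: [0.0, 0.662, 0.749, -0.0]
contact_force: [0.0, -0.1, 0.2]
```

```bash
python3 shift.py '0 0 0.003 0 0;0 0 0.003 0 0;0 0 0.003 0 0;0 0 0.002 0 0'|sed -n '2p;4p'; python3 shift.py '0 0 0.0015 0 0;0 0 0.0015 0 0;0 0 0.0015 0 0;0 0 0.0015 0 0'|sed -n '2p;4p'; python3 shift.py '0 0 0.0015 0 0;0 0 0.0015 0 0;0 0 0.0015 0 0;0 0 0.0015 0 0'|sed -n '2p;4p'
```

```text
tcp_pos: [0.4911, -0.041, 0.0272]
contact_force: [-0.4, 0.4, 0.3]
tcp_pos: [0.4967, -0.0403, 0.0271]
contact_force: [-0.9, -1.2, -0.4]
tcp_pos: [0.5025, -0.0396, 0.027]
contact_force: [-1.6, -0.2, 0.1]
```

```bash
python3 shift.py '0 0 0.0015 0 0;0 0 0.0015 0 0;0 0 0.001 0 0'|sed -n '2p;4p'; python3 shift.py '0 0 0.001 0 0;0 0 0.001 0 0'|sed -n '2p;4p'; python3 shift.py '0 0 0.001 0 0;0 0 0 0 0'|sed -n '2p;4p'; python3 snap.py C
python3 - <<'E'
import cv2
a=cv2.imread("pics/C.png");cv2.imwrite("pics/Cc.png",cv2.resize(a[100:384,200:456],None,fx=2,fy=2))
E
```

```text
tcp_pos: [0.5066, -0.0391, 0.0271]
contact_force: [-1.0, 0.2, 0.2]
tcp_pos: [0.5086, -0.0388, 0.0271]
contact_force: [-0.4, -0.5, 0.3]
tcp_pos: [0.5097, -0.0387, 0.0271]
contact_force: [-1.6, -0.8, -0.3]
```

View pics/Cc.png

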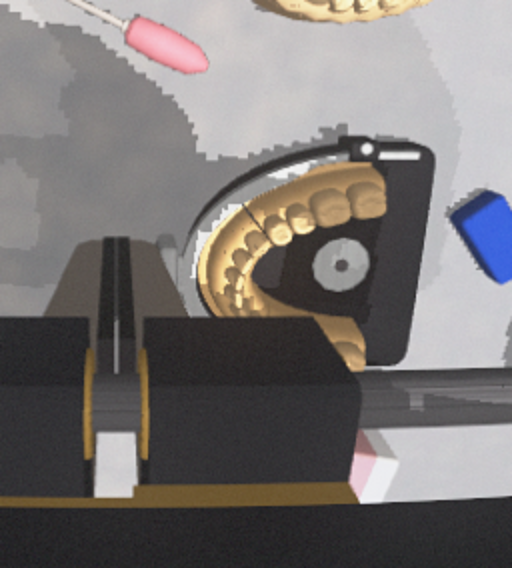

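The picture shows the finger against the tab (about 165,255) with the bow nearly shut, a small gap left to the tray rim (190,260). I'll continue until it reaches the stop.

```bash
python3 shift.py '0 0 0.001 0 0;0 0 0.001 0 0'|sed -n '2p;4p'; python3 shift.py '0 0 0.001 0 0;0 0 0 0 0'|sed -n '2p;4p'; python3 shift.py '0 0 0.001 0 0;0 0 0 0 0'|sed -n '2p;4p'
```

```text
tcp_pos: [0.5115, -0.0384, 0.0271]
contact_force: [-1.3, 0.9, 0.2]
tcp_pos: [0.5127, -0.0383, 0.0271]
contact_force: [-1.3, -0.4, 0.3]
tcp_pos: [0.5132, -0.0382, 0.027]
contact_force: [-2.7, -0.6, 1.4]
```

```bash
python3 shift.py '0 0 0.0005 0 0;0 0 0 0 0'|sed -n '2p;4p'; python3 shift.py '0 0 0.0005 0 0;0 0 0 0 0'|sed -n '1,2p;4p'; python3 shift.py '0 0 -0.02 0 0;0 0 -0.02 0 0;0 0 0 -0.06 0;0 0 0 -0.06 0;0 0 0 0 0'; python3 shift.py '0 -0.055 0 0 0;0 0 0 0 0;0 0 0 0 0'|sed -n '2p'; python3 snap.py D
python3 - <<'E'
import cv2
a=cv2.imread("pics/D.png");cv2.imwrite("pics/Dc.png",cv2.resize(a[30:200,220:420],None,fx=3.5,fy=3.5,interpolation=cv2.INTER_CUBIC))
E
```

```text
tcp_pos: [0.5133, -0.0382, 0.027]
contact_force: [-4.4, 0.3, 2.8]
time_s: 17.75
tcp_pos: [0.5133, -0.0382, 0.0269]
contact_force: [-6.6, 0.2, 3.3]
time_s: 18.38
tcp_pos: [0.479, -0.0431, 0.1512]
orientation: [0.004, 0.662, 0.75, 0.004]
contact_force: [0.3, -0.6, 0.3]
grip_width: 0.0003
gripper_force: 0.0
tcp_pos: [0.4815, -0.0975, 0.1464]
```

View pics/Dc.png

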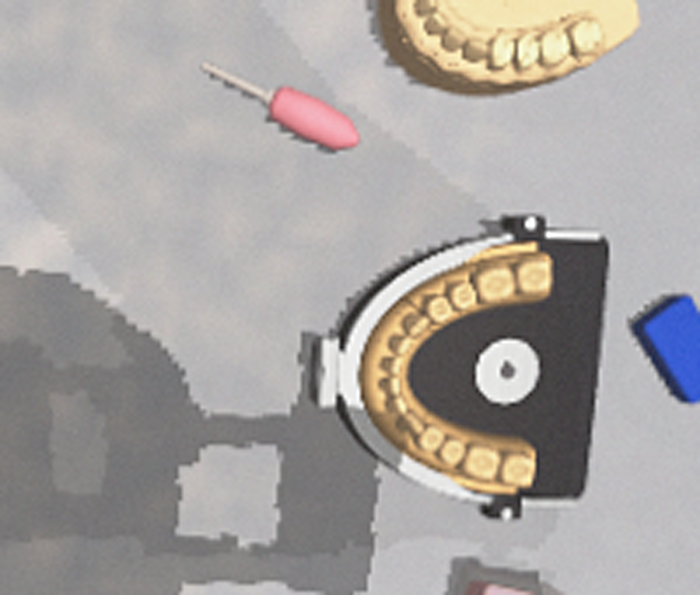

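The bow is shut, with its tab against the tray rim (about 335,370), and all three sections are seated. The tray hasn't visibly moved.

```bash
python3 -c "
from plant import bot
print(bot.sign_off())"
```

```text
the job is handed in; nothing more can be done
None
```

I pressed the left, right and front sections home in that order, each to a hard stop at 12–14 N, and pushed the lock bow shut to its stop at about 7 N; the arm was clear when I handed the job in, and the sign-off returned no verdict.

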